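# Shut and lock the five-lid parts case

### The job

Get the parts case ready to be carried: run a fingertip along the row of orange lids from the side where they are hinged, so that each one tips over and lies flat, then push the red thumb slide along until the lock bar is fully home over all five lids. Only touch and push, with a light hand: do not lift the case or shove it about, and leave the bottle, the pot, the marker and the nut beside it alone.

Things in the scene. Friction and masses are not known exactly. Their poses are not given: they have to be found in the camera images.
- case: Loose dark blue parts case, about 1.8 kg: a row of five open compartments along its own y axis, 70 mm deep (x), 274 mm long (y), walls 45 mm high. Origin: centre of the underside, on the worktop; x points away from the robot (within 0.4 rad), y along the row, to the robot's left, z up. Each compartment has an orange lid hinged on its -y side: pushing it towards +y tips it shut
- row (a point): Middle of the row of lids, on the case (its axes are the case's): 48 mm above the worktop, which is the level of the tops of the shut lids (hinge knuckles reach 0.5 mm higher). A lid is 66 mm (x) by 47 mm (y) by 3 mm. Hinge axes run parallel to x, 1.5 mm below this point, at y = -128, -76, -24, 28 and 80 mm from it; the shut lids reach to y = 127 mm
- lid1 (a joint): Orange lid (white label on top) at the -y end of the row, rad: 0 = shut flat, 1.57 = standing upright on its hinge, 2.0 = fully open, leaning to -y. Its hinge is stiff by friction, so the lid stays where it is left; about 0.012 N m turns it. A tongue 10 mm wide on the robot's side of each lid passes 1.7 mm under a nose of the lock bar when the bar is home
- lid2 (a joint): Second lid from the -y end, same values
- lid3 (a joint): Middle lid, same values
- lid4 (a joint): Fourth lid, same values
- lid5 (a joint): Lid at the +y end, same values
- lock (a joint): Steel lock bar along the robot's side (-x) of the case, m: 0 = unlocked, 0.015 = fully home, at its end stop. It slides in the case's +y direction; 1.2 N of friction, no spring. Its five noses reach 55 mm above the worktop, at x = -52 to -37 mm in the case's frame. If it is pushed while a lid is up, a nose keeps that lid from shutting
- thumb (a point): Point on the red ribbed thumb piece of the lock bar: the middle (x) of the side face that is to be pushed towards the case's +y, 68 mm above the worktop. The thumb piece is 14 mm (x) by 16 mm (y) and reaches 78 mm above the worktop. The point moves with the bar; its axes are the case's. Unlocked it is at x = -58, y = 0 mm in the case's frame
- oil_bottle: Small oil bottle with a red cap, 29 mm across, 90 mm tall, standing behind the case; origin at its foot. Leave it alone
- grease: Small round grease pot, 53 mm across, 50 mm tall, standing behind the case; origin at its foot. Leave it alone
- marker: Black marker, 17 mm thick, 130 mm long, lying in front of the case; origin at its underside. Leave it alone
- nut: Large steel hexagon nut, 33 mm wide, 16 mm high, lying in front of the case; origin at its underside. Leave it alone

How it is judged (in metres and radians):
On the way, in this order (a step that is already met when the one before it is completed fails the run):
1. all five lids are tipped shut (within 0.12 rad) while the lock bar is still open (value of joint each of lid1, lid2, lid3, lid4, lid5 below 0.12 rad and value of joint lock below 0.008 m), for 0.1 s.
2. the lock bar is pushed home (value of joint lock above 0.0125 m), for 0.1 s.
At the end, for the whole second after the job is handed in: All five lids lie shut (each within 0.08 rad of flat), the lock bar is home (at least 12.5 of its 15 mm), and the case stands still and flat on the worktop within 30 mm of where it stood (value of joint each of lid1, lid2, lid3, lid4, lid5 below 0.08 rad and value of joint lock above 0.0125 m and distance of case from where it was at the start of the episode below 0.03 m and angle between case's own z axis and vertical below 0.03 rad and height (world z) of case below 0.006 m and linear speed of case below 0.01 m/s); the robot touches nothing.
It fails at once if the case is lifted or tipped (height (world z) of case above 0.012 m or angle between case's own z axis and vertical above 0.12 rad).
It fails at once if the case is shoved more than 40 mm (distance of case from where it was at the start of the episode above 0.04 m).
It fails at once if the robot presses on the case with more than 30 N (contact force between any of the fingers, the arm and case above 30 N).
It fails at once if the bottle, pot, marker or nut is moved more than 20 mm (distance of any of oil_bottle, grease, marker, nut from where it was at the start of the episode above 0.02 m).
It also fails if it takes over 45 s, if anything falls off the work surface, if the arm or the gripper's body presses on something with over 40 N, if the wrist force passes 120 N, or if a joint passes its speed limit or range.

### The arm

A 7-joint arm with a two-finger parallel gripper is mounted at the origin on a cart in front of the work surface, level with it; the furniture and walls round the work are solid. World frame = base frame: x ahead of the robot, y to its left, z up, the work surface at z = 0. Lengths are in mm, angles in rad, forces in N, time in s.
With the tool pointing down it reaches from about 400 to 875 mm from the base axis. Payload 4.4 kg.
Tool frame: the origin (TCP) lies midway between the tips of the shut fingers; the grasp point (between the pads) lies 19 mm behind it; z points along the fingers, y is the line along which they close (so a half turn about z gives the same grasp; the last joint's range is limited). The gripper opens to 85 mm and grips with 20 to 120 N. Pads are 22 mm wide; open, the fingers measure 114 mm over their backs; the gripper's body (76 mm by 85 mm) begins 54 mm behind the grasp point. The pads swing forward as they close: fully open they stand 13 mm farther back than shut.
Start: joints at [1.046, 0.628, 0.038, 1.517, -0.027, 0.996, -0.02], TCP at [287.895, -582.781, 231.313] pointing down, gripper open.
Joint ranges: [-3.06, 3.06], [-0.37, 2.12], [-1.25, 1.32], [0.18, 2.47], [-1.1, 4.24], [0.23, 1.98], [-2.94, 2.94]. Speed limits (rad/s): [2.57, 2.57, 3.14, 3.14, 3.14, 3.14, 3.14].

### API

Orientations are given as [roll, pitch, yaw] about the fixed x, y, z axes, in that order (R = Rz(yaw) Ry(pitch) Rx(roll)).
In Python, from cell import ctrl, get_image, get_calibration gives the robot as it stands.
- The arm moves only by the shell command python3 -m creep 'ROWS'. ROWS is JSON, a list of rows, each an object of numbers: "dx", "dy", "dz": the shift along the world's x, y, z normalised to -1 to 1, where 1 is 0.4 m; "rx", "ry", "rz": the turn, a rotation vector about the world's x, y, z normalised to -1 to 1, where 1 is 2 pi rad; "grip": the closure, from -1 (fully open) to 1 (shut). A call has exactly 5 rows; each row is the pose to reach, as a shift and turn from the pose commanded when the call began, turning the shorter way round; what a row does not reach only later rows make up. A row lasts 1/8 s, in which the tool goes at most 62.5 mm and 10.7 degrees, less where a joint would pass 70% of its speed; a pose out of reach is approached as far as the arm can. A call with a number of a shift or a turn outside -1 to 1 is refused whole. A call with a gripper value outside its range is refused whole. The fingers move at their own pace and stop on an object; the grip force is fixed at half the most. Time passes only in rows, so rows that repeat a pose let the fingers close, or fill a call up. It gives the time, the measured TCP pose, the force, the opening and the grip force at its end, in the units of the state.
- ctrl.read_state(): the state, without advancing time (a new reading comes with each control period).
- get_image(name): name is "scene" or "top" or "wrist"; returns the picture (400x640x3 uint8, red, green, blue); there is no depth.
- get_calibration(name): a dict with "mtx" (3x3 intrinsics, pixels), "world_from_camera" (4x4, takes a point from camera to world coordinates). Camera axes: x right, y down, z forward; pixel columns grow to the right and rows downward; lengths in mm; the calibration is good to about 2 mm. A picture is of the moment at which its call begins: read the wrist's pose just before it. get_calibration takes no time and is no camera call; for the wrist camera it gives the pose at the moment of the call.
- ctrl.finish_job(): hands the job in; it is judged then, once.
The state is a dict: "clock": time; "qpos": joint angles; "qd": joint speeds; "tau": joint torques, N m; "eef_pos": TCP position; "tool_rot": TCP orientation; "force": force on the tool from outside, world axes, zero at the start; "torque": the same for the moment, N m; "width": finger opening in mm; "gripper_force": force on a finger pad.
Only numpy, scipy, OpenCV 4.12 (cv2) and the standard library are available. Lean on these libraries where they do the work, as an engineer would, in place of code of your own. Each camera call takes 0.05 s, during which the arm holds its last target. There are 200 camera calls.

## Working session

There is one attempt and no reset: what is moved stays moved. The work goes in short steps, Python scripts to look and compute and a shell command to move; the robot and the scene stay as the last step left them, time stands still between calls to the robot, and variables do not carry over. Pictures are saved under pics/ and viewed, at most 10 in all, crops included, and the job is handed in when it is done.

```bash
ls; mkdir -p pics; python3 - <<'E'
from cell import ctrl,get_image,get_calibration
import cv2,numpy as np
s=ctrl.read_state();print({k:np.round(s[k],3).tolist() for k in('clock','eef_pos','tool_rot','width','force')})
for n in('top','scene'):
    im=get_image(n);cv2.imwrite(f'pics/{n}1.png',im[:,:,::-1]);c=get_calibration(n)
    print(n,np.round(c['mtx'],1).tolist(),np.round(c['world_from_camera'],3).tolist())
E
```

```text
pics
{'clock': 0.0, 'eef_pos': [287.58, -582.211, 230.389], 'tool_rot': [-3.14, 0.0, 0.459], 'width': 85.205, 'force': [-1.072, 0.54, 0.13]}
top [[484.2, 0.0, 322.5], [0.0, 484.2, 191.2], [0.0, 0.0, 1.0]] [[0.022, -0.994, 0.11, 435.59], [-1.0, -0.021, 0.007, 2.123], [-0.005, -0.11, -0.994, 1020.884], [0.0, 0.0, 0.0, 1.0]]
scene [[380.8, 0.0, 312.2], [0.0, 380.8, 202.3], [0.0, 0.0, 1.0]] [[0.636, -0.331, 0.697, -40.227], [-0.772, -0.269, 0.576, -476.76], [-0.003, -0.905, -0.426, 458.083], [0.0, 0.0, 0.0, 1.0]]
```

View pics/top1.png

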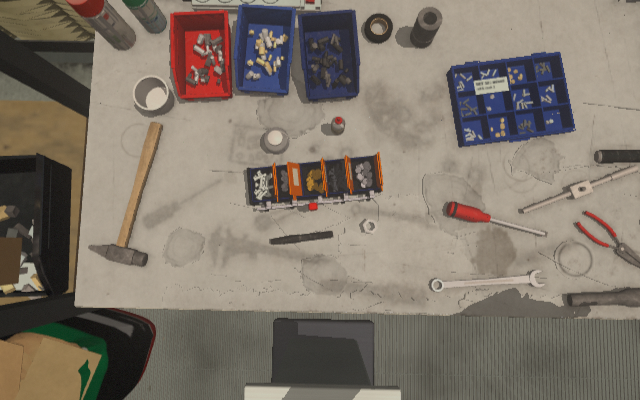

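View pics/scene1.png

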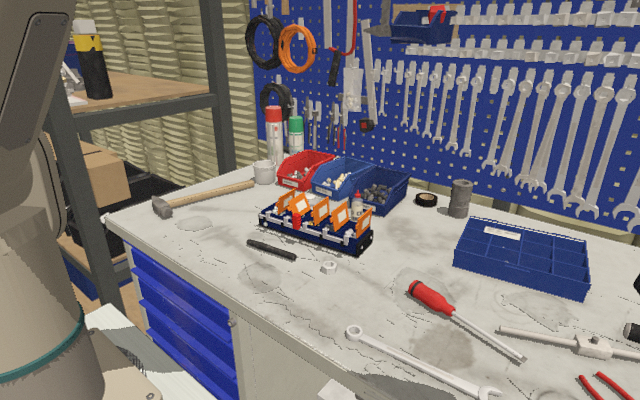

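The top view shows the case at about (315,180), red thumb slide at (313,206), bottle at (338,125), pot at (275,140), marker at (300,238) and nut at (369,227). The scene view shows the lids standing up at various angles. I'll zoom in on both.

```bash
python3 - <<'E'
import cv2,numpy as np
a=cv2.imread('pics/top1.png')[110:250,235:395];b=cv2.imread('pics/scene1.png')[175:275,240:390]
cv2.imwrite('pics/crop1.png',cv2.resize(a,(640,560),interpolation=cv2.INTER_CUBIC))
cv2.imwrite('pics/crop2.png',cv2.resize(b,(750,500),interpolation=cv2.INTER_CUBIC))
E
```

```text
(no output)
```

View pics/crop1.png

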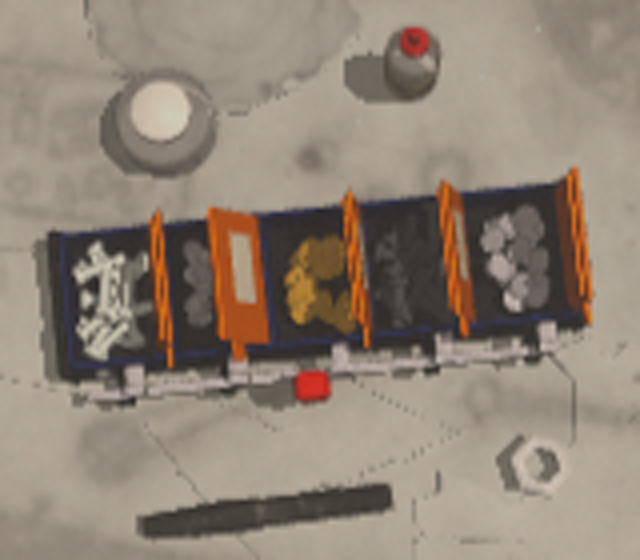

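View pics/crop2.png

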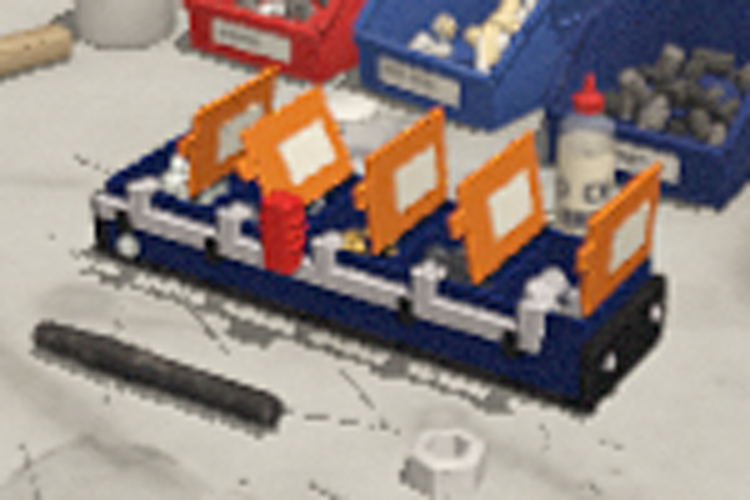

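The close crops show lid4 partly tipped and the others nearly upright. All five noses are open, and the lock's thumb piece is at crop (313,387). Next I'll fit the case pose from both views.

```bash
cat > h.py <<'E'
import numpy as np
from scipy.optimize import least_squares
from cell import get_calibration
def proj(c,P):
    W=np.linalg.inv(c['world_from_camera']);p=(W[:3,:3]@P.T).T+W[:3,3];q=(c['mtx']@p.T).T;return q[:,:2]/q[:,2:]
def w(v,P):
    c,s=np.cos(v[2]),np.sin(v[2]);P=np.asarray(P,float);return np.c_[v[0]+c*P[:,0]-s*P[:,1],v[1]+s*P[:,0]+c*P[:,1],P[:,2]]
E
python3 - <<'E'
from h import *
T=get_calibration('top');S=get_calibration('scene')
tp=[[35,137,45],[-35,137,45],[-35,-137,45],[35,-137,45],[-58,8,78]]
ti=np.array([[50,233],[60,378],[590,322],[577,177],[313,386]])/4+[235,110]-.375
sp=[[-58,8,78],[-35,-137,0],[-35,137,45]]
si=np.array([[283,200],[585,408],[97,198]])/5+[240,175]-.4
f=lambda v:np.r_[(proj(T,w(v,tp))-ti).ravel(),(proj(S,w(v,sp))-si).ravel()]
r=least_squares(f,[480,0,.1],loss='soft_l1',x_scale=[10,10,.1]);print(np.round(r.x,3));print(np.round(f(r.x).reshape(-1,2),1).tolist())
v=r.x
r2=least_squares(lambda u:(proj(T,w(u,tp))-ti).ravel(),v,x_scale=[10,10,.1]);print(np.round(r2.x,3))
for n,p in dict(start=[0,-185,50],end=[0,125,50],th0=[-58,-35,68]).items(): print(n,w(v,[p]).round(1))
# others, rough
for n,(x,y),z in [('nut',(530,465),16),('mark',(265,510),17),('bottle',(413,42),90),('pot',(160,110),50)]:
    px=np.array([x,y])/4+[235,110]-.375
    g=least_squares(lambda q:(proj(T,np.array([[q[0],q[1],z]]))-px).ravel(),[480,0]).x;print(n,g.round())
E
```

```text
[5.69045e+02 2.59320e+01 1.27000e-01]
[[-1.2, 0.8], [-0.6, -1.4], [1.4, -1.6], [0.6, 0.8], [0.3, -0.1], [-0.8, -0.4], [1.4, 2.5], [-1.6, -4.2]]
[5.68487e+02 2.60820e+01 1.26000e-01]
start [[ 592.5 -157.6   50. ]]
end [[553.2 149.9  50. ]]
th0 [[516.  -16.1  68. ]]
nut [477. -85.]
mark [450.  52.]
bottle [680. -18.]
pot [652. 109.]
```

```bash
R='x'; python3 -m creep '[{"dx":0.1,"dy":0.14,"dz":-0.03,"rz":-0.02,"grip":1},{"dx":0.2,"dy":0.28,"dz":-0.06,"rz":-0.053,"grip":1},{"dx":0.28,"dy":0.39,"dz":-0.09,"rz":-0.053,"grip":1},{"dx":0.36,"dy":0.5,"dz":-0.12,"rz":-0.053,"grip":1},{"dx":0.44,"dy":0.6,"dz":-0.15,"rz":-0.053,"grip":1}]'
```

```text
$[0]: bad value
```

```bash
python3 -m creep '[{"dx":0.1,"dy":0.14,"dz":-0.03,"rx":0,"ry":0,"rz":-0.02,"grip":1},{"dx":0.2,"dy":0.28,"dz":-0.06,"rx":0,"ry":0,"rz":-0.053,"grip":1},{"dx":0.28,"dy":0.39,"dz":-0.09,"rx":0,"ry":0,"rz":-0.053,"grip":1},{"dx":0.36,"dy":0.5,"dz":-0.12,"rx":0,"ry":0,"rz":-0.053,"grip":1},{"dx":0.44,"dy":0.6,"dz":-0.15,"rx":0,"ry":0,"rz":-0.053,"grip":1}]'
```

```text
clock: 0.72
eef_pos: [465.0, -340.2, 170.6]
tool_rot: [-3.141, 0.0, 0.127]
force: [0.7, -1.0, 0.4]
width: 0.2
gripper_force: 0.0
```

```bash
python3 -m creep '[{"dx":0.09,"dy":0.1,"dz":-0.06,"rx":0,"ry":0,"rz":0,"grip":1},{"dx":0.18,"dy":0.2,"dz":-0.12,"rx":0,"ry":0,"rz":0,"grip":1},{"dx":0.27,"dy":0.32,"dz":-0.18,"rx":0,"ry":0,"rz":0,"grip":1},{"dx":0.322,"dy":0.432,"dz":-0.239,"rx":0,"ry":0,"rz":0,"grip":1},{"dx":0.322,"dy":0.432,"dz":-0.239,"rx":0,"ry":0,"rz":0,"grip":1}]'; python3 - <<'E'
from cell import *
import cv2
cv2.imwrite('pics/w1.png',cv2.resize(get_image('scene')[150:290,200:400,::-1],(800,560),interpolation=cv2.INTER_CUBIC))
E
```

```text
clock: 1.35
eef_pos: [593.4, -162.3, 72.9]
tool_rot: [-3.136, 0.003, 0.135]
force: [-0.3, 0.4, 0.9]
width: -0.2
gripper_force: 0.0
```

View pics/w1.png

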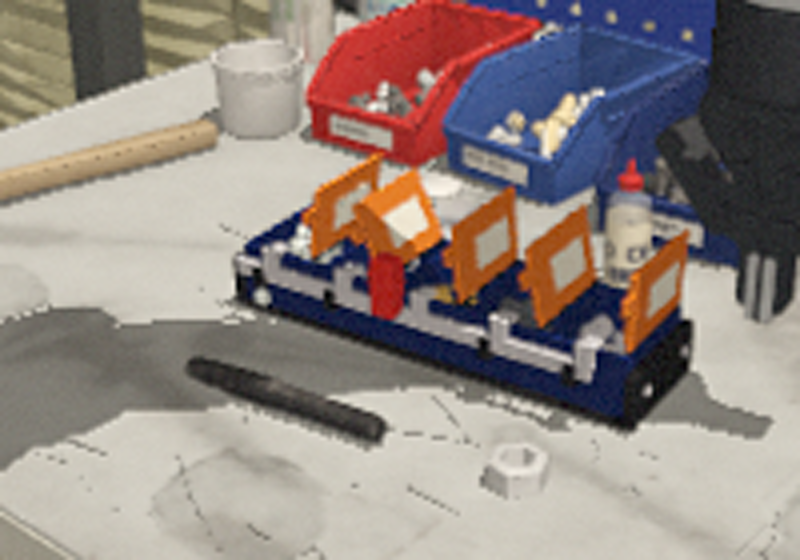

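The shut fingertip (at 760,300) sits clear of the -y end of lid1. I'll start the high sweep.

```bash
python3 -m creep '[{"dx":-0.0063,"dy":0.05,"dz":0,"rx":0,"ry":0,"rz":0,"grip":1},{"dx":-0.0126,"dy":0.1,"dz":0,"rx":0,"ry":0,"rz":0,"grip":1},{"dx":-0.019,"dy":0.15,"dz":0,"rx":0,"ry":0,"rz":0,"grip":1},{"dx":-0.0253,"dy":0.2,"dz":0,"rx":0,"ry":0,"rz":0,"grip":1},{"dx":-0.0316,"dy":0.25,"dz":0,"rx":0,"ry":0,"rz":0,"grip":1}]'
```

```text
clock: 2.02
eef_pos: [579.9, -68.5, 75.9]
tool_rot: [3.142, -0.0, 0.126]
force: [0.3, 0.5, -1.2]
width: 0.0
gripper_force: 0.0
```

```bash
python3 -m creep '[{"dx":-0.0063,"dy":0.05,"dz":0,"rx":0,"ry":0,"rz":0,"grip":1},{"dx":-0.0126,"dy":0.1,"dz":0,"rx":0,"ry":0,"rz":0,"grip":1},{"dx":-0.019,"dy":0.15,"dz":0,"rx":0,"ry":0,"rz":0,"grip":1},{"dx":-0.0253,"dy":0.2,"dz":0,"rx":0,"ry":0,"rz":0,"grip":1},{"dx":-0.0316,"dy":0.25,"dz":0,"rx":0,"ry":0,"rz":0,"grip":1}]' && python3 -m creep '[{"dx":-0.0063,"dy":0.05,"dz":0,"rx":0,"ry":0,"rz":0,"grip":1},{"dx":-0.0126,"dy":0.1,"dz":0,"rx":0,"ry":0,"rz":0,"grip":1},{"dx":-0.019,"dy":0.15,"dz":0,"rx":0,"ry":0,"rz":0,"grip":1},{"dx":-0.0253,"dy":0.2,"dz":0,"rx":0,"ry":0,"rz":0,"grip":1},{"dx":-0.0316,"dy":0.25,"dz":0,"rx":0,"ry":0,"rz":0,"grip":1}]'
```

```text
clock: 2.65
eef_pos: [567.2, 31.3, 75.7]
tool_rot: [3.142, -0.0, 0.126]
force: [0.2, -0.0, -0.5]
width: 0.3
gripper_force: 0.1
clock: 3.28
eef_pos: [554.4, 131.3, 75.7]
tool_rot: [3.141, 0.0, 0.126]
force: [0.5, 0.1, -1.4]
width: 0.3
gripper_force: 0.1
```

```bash
python3 -m creep '[{"dx":0,"dy":0,"dz":0.1,"rx":0,"ry":0,"rz":0,"grip":1},{"dx":0.019,"dy":-0.15,"dz":0.1,"rx":0,"ry":0,"rz":0,"grip":1},{"dx":0.038,"dy":-0.3,"dz":0.1,"rx":0,"ry":0,"rz":0,"grip":1},{"dx":0.057,"dy":-0.45,"dz":0.1,"rx":0,"ry":0,"rz":0,"grip":1},{"dx":0.076,"dy":-0.6,"dz":0.1,"rx":0,"ry":0,"rz":0,"grip":1}]' && python3 -m creep '[{"dx":0.0158,"dy":-0.125,"dz":0,"rx":0,"ry":0,"rz":0,"grip":1},{"dx":0.0158,"dy":-0.125,"dz":-0.08,"rx":0,"ry":0,"rz":0,"grip":1},{"dx":0.0158,"dy":-0.125,"dz":-0.161,"rx":0,"ry":0,"rz":0,"grip":1},{"dx":0.0158,"dy":-0.125,"dz":-0.161,"rx":0,"ry":0,"rz":0,"grip":1},{"dx":0.0158,"dy":-0.125,"dz":-0.161,"rx":0,"ry":0,"rz":0,"grip":1}]'; python3 - <<'E'
from cell import *
import cv2
cv2.imwrite('pics/w2.png',cv2.resize(get_image('scene')[150:290,200:400,::-1],(800,560),interpolation=cv2.INTER_CUBIC))
for i in range(3): print(ctrl.read_state()['eef_pos'].__repr__()); get_image('top')
E
```

```text
clock: 3.9
eef_pos: [585.4, -110.8, 115.8]
tool_rot: [-3.141, -0.0, 0.126]
force: [0.6, 0.4, -0.3]
width: 0.1
gripper_force: 0.0
clock: 4.53
eef_pos: [592.2, -159.6, 52.2]
tool_rot: [3.141, -0.001, 0.126]
force: [0.6, 0.2, 0.9]
width: 0.1
gripper_force: 0.0
array([ 592.57381874, -159.8143901 ,   52.62717017])
array([ 592.65528177, -159.94631157,   52.84236943])
array([ 592.57389704, -159.95762651,   52.79350144])
```

View pics/w2.png

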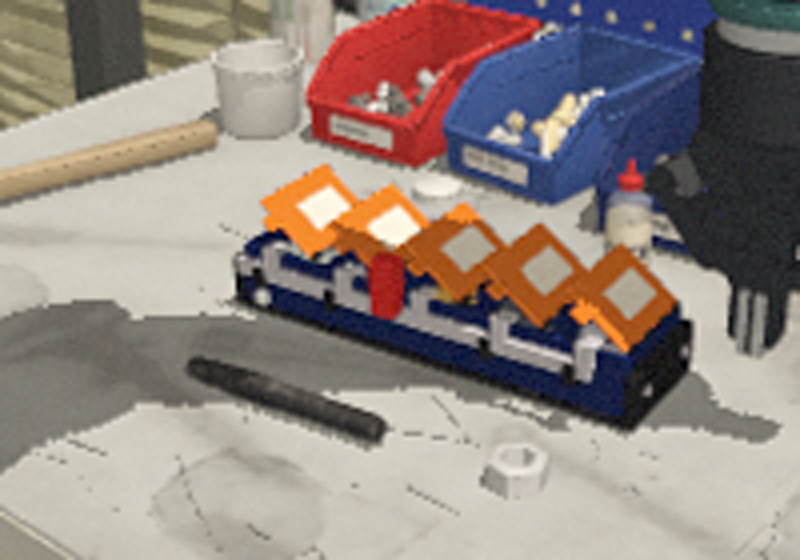

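All five lids now lean at about 0.65 rad, and the case has not visibly moved. Next is the low sweep at about 50.5 mm.

```bash
python3 -m creep '[{"dx":-0.005,"dy":0.04,"dz":-0.0055,"rx":0,"ry":0,"rz":0,"grip":1},{"dx":-0.01,"dy":0.08,"dz":-0.0055,"rx":0,"ry":0,"rz":0,"grip":1},{"dx":-0.015,"dy":0.12,"dz":-0.0055,"rx":0,"ry":0,"rz":0,"grip":1},{"dx":-0.02,"dy":0.16,"dz":-0.0055,"rx":0,"ry":0,"rz":0,"grip":1},{"dx":-0.025,"dy":0.2,"dz":-0.0055,"rx":0,"ry":0,"rz":0,"grip":1}]'
```

```text
clock: 5.35
eef_pos: [581.3, -78.4, 49.2]
tool_rot: [-3.141, 0.0, 0.126]
force: [0.3, -0.5, 0.6]
width: -0.4
gripper_force: 0.1
```

```bash
python3 -m creep '[{"dx":-0.005,"dy":0.04,"dz":0.001,"rx":0,"ry":0,"rz":0,"grip":1},{"dx":-0.01,"dy":0.08,"dz":0.001,"rx":0,"ry":0,"rz":0,"grip":1},{"dx":-0.015,"dy":0.12,"dz":0.001,"rx":0,"ry":0,"rz":0,"grip":1},{"dx":-0.02,"dy":0.16,"dz":0.001,"rx":0,"ry":0,"rz":0,"grip":1},{"dx":-0.025,"dy":0.2,"dz":0.001,"rx":0,"ry":0,"rz":0,"grip":1}]' && python3 -m creep '[{"dx":-0.005,"dy":0.04,"dz":0,"rx":0,"ry":0,"rz":0,"grip":1},{"dx":-0.01,"dy":0.08,"dz":0,"rx":0,"ry":0,"rz":0,"grip":1},{"dx":-0.015,"dy":0.12,"dz":0,"rx":0,"ry":0,"rz":0,"grip":1},{"dx":-0.02,"dy":0.16,"dz":0,"rx":0,"ry":0,"rz":0,"grip":1},{"dx":-0.025,"dy":0.2,"dz":0,"rx":0,"ry":0,"rz":0,"grip":1}]' && python3 -m creep '[{"dx":-0.0045,"dy":0.035,"dz":0,"rx":0,"ry":0,"rz":0,"grip":1},{"dx":-0.009,"dy":0.07,"dz":0,"rx":0,"ry":0,"rz":0,"grip":1},{"dx":-0.0135,"dy":0.105,"dz":0,"rx":0,"ry":0,"rz":0,"grip":1},{"dx":-0.018,"dy":0.14,"dz":0,"rx":0,"ry":0,"rz":0,"grip":1},{"dx":-0.0215,"dy":0.17,"dz":0,"rx":0,"ry":0,"rz":0,"grip":1}]'
```

```text
clock: 5.98
eef_pos: [571.5, 0.5, 49.5]
tool_rot: [3.141, -0.0, 0.126]
force: [0.0, -4.1, 1.0]
width: 0.1
gripper_force: 1.2
clock: 6.6
eef_pos: [561.2, 81.5, 49.5]
tool_rot: [-3.141, 0.0, 0.126]
force: [0.6, -0.3, 0.0]
width: -0.5
gripper_force: 0.1
clock: 7.22
eef_pos: [552.6, 149.4, 49.4]
tool_rot: [-3.141, 0.0, 0.126]
force: [-0.1, 0.6, -0.8]
width: -0.1
gripper_force: 0.0
```

```bash
python3 -m creep '[{"dx":0,"dy":0,"dz":0.1,"rx":0,"ry":0,"rz":0,"grip":1},{"dx":0,"dy":0,"dz":0.2,"rx":0,"ry":0,"rz":0,"grip":1},{"dx":0,"dy":-0.13,"dz":0.25,"rx":0,"ry":0,"rz":0,"grip":1},{"dx":0,"dy":-0.27,"dz":0.25,"rx":0,"ry":0,"rz":0,"grip":1},{"dx":0,"dy":-0.41,"dz":0.25,"rx":0,"ry":0,"rz":0,"grip":1}]'; python3 - <<'E'
from cell import *
import cv2,numpy as np
a=get_image('scene')[150:290,200:400,::-1];b=get_image('top')[120:260,235:400,::-1]
cv2.imwrite('pics/t3.png',get_image('top')[:,:,::-1])
f=lambda m,w:cv2.resize(m,(w,300),interpolation=cv2.INTER_CUBIC)
cv2.imwrite('pics/w3.png',np.hstack([f(a,430),f(b,354)]))
E
```

```text
clock: 7.85
eef_pos: [553.1, -16.8, 150.0]
tool_rot: [-3.142, -0.001, 0.127]
force: [1.3, -0.6, -0.2]
width: -0.2
gripper_force: 0.0
```

View pics/w3.png

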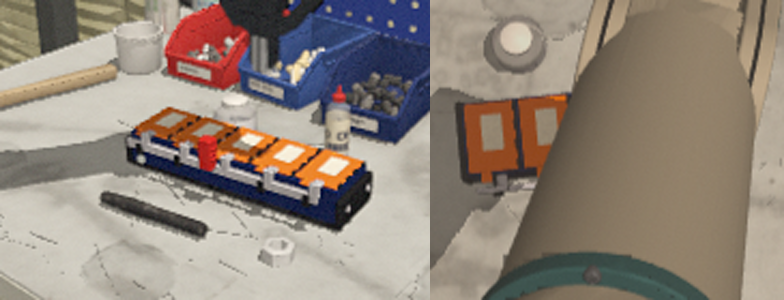

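All five lids lie flat, and the thumb piece at (207,152) is where it was, so the case has not moved. I'll bring the finger down beside the thumb piece.

```bash
python3 -m creep '[{"dx":-0.0925,"dy":0,"dz":-0.03,"rx":0,"ry":0,"rz":0,"grip":1},{"dx":-0.0925,"dy":0,"dz":-0.09,"rx":0,"ry":0,"rz":0,"grip":1},{"dx":-0.0925,"dy":0,"dz":-0.15,"rx":0,"ry":0,"rz":0,"grip":1},{"dx":-0.0925,"dy":0,"dz":-0.213,"rx":0,"ry":0,"rz":0,"grip":1},{"dx":-0.0925,"dy":0,"dz":-0.213,"rx":0,"ry":0,"rz":0,"grip":1}]' ; python3 - <<'E'
from cell import *
import cv2
cv2.imwrite('pics/w4.png',cv2.resize(get_image('scene')[180:280,230:380,::-1],(750,500),interpolation=cv2.INTER_CUBIC))
E
```

```text
clock: 8.62
eef_pos: [514.6, -14.1, 62.9]
tool_rot: [-3.14, 0.004, 0.128]
force: [-0.3, -0.6, 0.6]
width: 0.2
gripper_force: 0.0
```

View pics/w4.png

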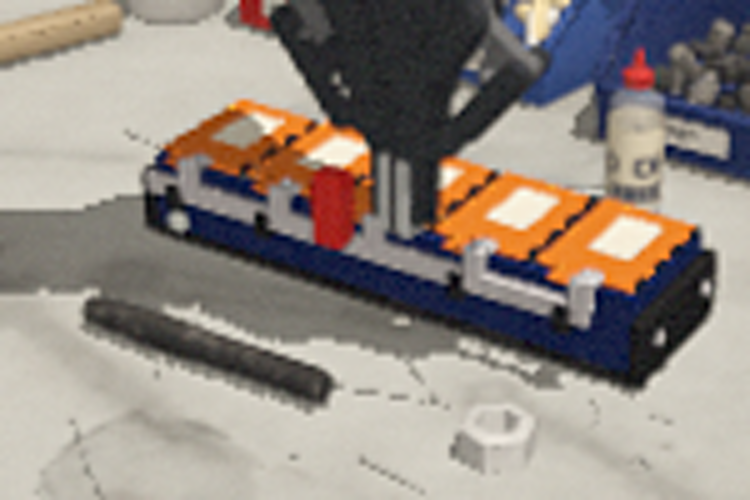

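The finger is at (405,200) on the -y side of the red thumb piece (335,205), with a gap of about 20 mm. I'll push gently.

```bash
python3 -m creep '[{"dx":-0.0016,"dy":0.0125,"dz":0,"rx":0,"ry":0,"rz":0,"grip":1},{"dx":-0.0032,"dy":0.025,"dz":0,"rx":0,"ry":0,"rz":0,"grip":1},{"dx":-0.0047,"dy":0.0375,"dz":0,"rx":0,"ry":0,"rz":0,"grip":1},{"dx":-0.0063,"dy":0.05,"dz":0,"rx":0,"ry":0,"rz":0,"grip":1},{"dx":-0.0075,"dy":0.06,"dz":0,"rx":0,"ry":0,"rz":0,"grip":1}]'; python3 -m creep '[{"dx":-0.0003,"dy":0.0025,"dz":0,"rx":0,"ry":0,"rz":0,"grip":1},{"dx":-0.0006,"dy":0.005,"dz":0,"rx":0,"ry":0,"rz":0,"grip":1},{"dx":-0.0009,"dy":0.0075,"dz":0,"rx":0,"ry":0,"rz":0,"grip":1},{"dx":-0.0012,"dy":0.01,"dz":0,"rx":0,"ry":0,"rz":0,"grip":1},{"dx":-0.0015,"dy":0.0125,"dz":0,"rx":0,"ry":0,"rz":0,"grip":1}]'
```

```text
clock: 9.3
eef_pos: [513.0, 8.1, 64.5]
tool_rot: [3.141, -0.0, 0.126]
force: [-0.2, -1.2, 0.9]
width: -0.3
gripper_force: 0.6
clock: 9.93
eef_pos: [512.4, 13.0, 64.3]
tool_rot: [3.142, -0.0, 0.126]
force: [0.4, -0.7, 1.3]
width: -0.2
gripper_force: 0.6
```

```bash
python3 -m creep '[{"dx":-0.0003,"dy":0.0025,"dz":0,"rx":0,"ry":0,"rz":0,"grip":1},{"dx":-0.0006,"dy":0.005,"dz":0,"rx":0,"ry":0,"rz":0,"grip":1},{"dx":-0.0009,"dy":0.0075,"dz":0,"rx":0,"ry":0,"rz":0,"grip":1},{"dx":-0.0012,"dy":0.01,"dz":0,"rx":0,"ry":0,"rz":0,"grip":1},{"dx":-0.0015,"dy":0.0125,"dz":0,"rx":0,"ry":0,"rz":0,"grip":1}]'
```

```text
clock: 10.55
eef_pos: [511.7, 18.1, 64.3]
tool_rot: [-3.142, -0.0, 0.126]
force: [0.4, -1.3, 0.7]
width: -0.0
gripper_force: 0.6
```

```bash
python3 -m creep '[{"dx":0,"dy":0.001,"dz":0,"rx":0,"ry":0,"rz":0,"grip":1},{"dx":-0.0002,"dy":0.002,"dz":0,"rx":0,"ry":0,"rz":0,"grip":1},{"dx":-0.0003,"dy":0.003,"dz":0,"rx":0,"ry":0,"rz":0,"grip":1},{"dx":-0.0005,"dy":0.004,"dz":0,"rx":0,"ry":0,"rz":0,"grip":1},{"dx":-0.0005,"dy":0.004,"dz":0,"rx":0,"ry":0,"rz":0,"grip":1}]'
```

```text
clock: 11.18
eef_pos: [511.5, 19.7, 64.3]
tool_rot: [-3.142, -0.0, 0.126]
force: [0.5, -1.4, 0.3]
width: -0.1
gripper_force: 0.5
```

```bash
python3 -m creep '[{"dx":0,"dy":0.001,"dz":0,"rx":0,"ry":0,"rz":0,"grip":1},{"dx":-0.0002,"dy":0.002,"dz":0,"rx":0,"ry":0,"rz":0,"grip":1},{"dx":-0.0003,"dy":0.003,"dz":0,"rx":0,"ry":0,"rz":0,"grip":1},{"dx":-0.0005,"dy":0.004,"dz":0,"rx":0,"ry":0,"rz":0,"grip":1},{"dx":-0.0005,"dy":0.004,"dz":0,"rx":0,"ry":0,"rz":0,"grip":1}]'
```

```text
clock: 11.8
eef_pos: [511.4, 20.1, 64.3]
tool_rot: [3.14, -0.0, 0.125]
force: [1.0, -5.1, -0.3]
width: 0.2
gripper_force: 2.7
```

The force rose to 5 N and motion stopped, so the bar is at its end stop. I'll back off, rise clear and check.

```bash
python3 -m creep '[{"dx":0.003,"dy":-0.025,"dz":0,"rx":0,"ry":0,"rz":0,"grip":1},{"dx":0.005,"dy":-0.04,"dz":0.02,"rx":0,"ry":0,"rz":0,"grip":1},{"dx":0.005,"dy":-0.04,"dz":0.15,"rx":0,"ry":0,"rz":0,"grip":1},{"dx":0.005,"dy":-0.04,"dz":0.28,"rx":0,"ry":0,"rz":0,"grip":1},{"dx":0.005,"dy":-0.15,"dz":0.35,"rx":0,"ry":0,"rz":0,"grip":1}]' && python3 -m creep '[{"dx":0,"dy":-0.15,"dz":0,"rx":0,"ry":0,"rz":0,"grip":1},{"dx":0,"dy":-0.3,"dz":0,"rx":0,"ry":0,"rz":0,"grip":1},{"dx":0,"dy":-0.45,"dz":0,"rx":0,"ry":0,"rz":0,"grip":1},{"dx":0,"dy":-0.55,"dz":0,"rx":0,"ry":0,"rz":0,"grip":1},{"dx":0,"dy":-0.55,"dz":0,"rx":0,"ry":0,"rz":0,"grip":1}]'; python3 - <<'E'
from cell import *
import cv2,numpy as np
a=get_image('scene')[180:280,230:380,::-1];b=get_image('top')[110:250,235:395,::-1]
f=lambda m,w:cv2.resize(m,(w,300),interpolation=cv2.INTER_CUBIC)
cv2.imwrite('pics/w5.png',np.hstack([f(a,450),f(b,343)]))
E
```

```text
clock: 12.42
eef_pos: [514.7, -35.2, 207.2]
tool_rot: [-3.139, -0.004, 0.133]
force: [-0.4, -1.0, -0.3]
width: -0.0
gripper_force: 0.0
clock: 13.05
eef_pos: [512.1, -263.1, 204.8]
tool_rot: [3.14, 0.0, 0.119]
force: [-0.1, 0.2, 0.8]
width: 0.3
gripper_force: 0.0
```

View pics/w5.png

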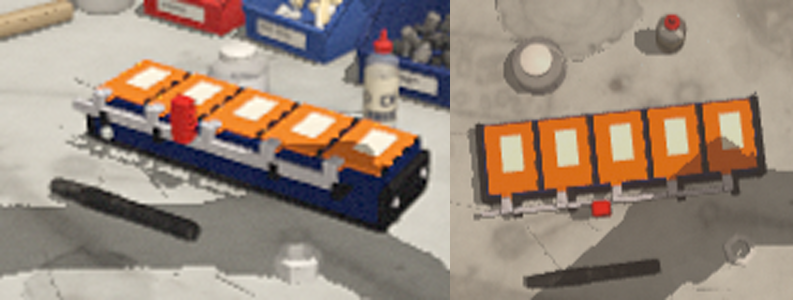

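All five lids are flat, the noses sit over the tongues, and the thumb piece has moved about 7.8 px (roughly 15 mm). The case and the objects beside it are where they started, so I'm handing in.

```bash
python3 -c "
from cell import ctrl
print(ctrl.finish_job())"
```

```text
the job is handed in; nothing more can be done
None
```

The job is handed in at about 13 s of the 45 s allowed: all five lids lie shut, the lock bar was pushed to its end stop (about 15 mm), and the case and the objects beside it show no visible movement; no verdict came back.

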